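Fill the bird feeder from the roll hopper on the balcony shelf

TASK

Fill the bird feeder: with the tray pushed fully home under the hopper, unlock the slide gate by turning its captive slotted lock screw to the stop with the key, pull the gate fully open so that all the suet rolls drop into the tray, push it fully shut and turn the screw fully back with the key to lock it. Pull out the tray, lay every roll down in the slatted wooden feeder without dropping it from high up, push the tray fully home and stand the key back in its block. Leave the mate cup, canister and flask where they stand.

Things in the scene. Friction and masses are not known exactly. Their poses are not given: they have to be found in the camera images.
- shelf: White melamine shelf, fixed. Origin on the table below the middle of the hopper; y is the way gate and tray pull out, z up. Board 220 mm (x), y -340 to +155, top at z = 120. Aluminium roll hopper on it: outside 81 (x) by 140 (y) mm, flaring to 105 by 165 at its top, z = 245; three lanes one behind another, one or two rolls high. Gate under the hopper, tray under the board.
- gate (a joint): Slide gate, a steel plate on the board, m: 0 shut, 0.145 fully open (towards the shelf's +y). Friction 1.5 N plus the rolls' weight; stays where left. At 0.135 all rolls have lost their support and fall within 1 s. While the lock screw is locked its cam stops the gate after about 5 mm.
- gate_handle (a point): Point to grip on the gate's handle, an upright grey plastic tab 60 mm (shelf x) by 12 mm (shelf y), 45 mm tall, its top at z = 170 mm; this point is in its middle 15 mm below the top, 35 mm above the board. Shut, it is at shelf y = 145 mm, 75 mm in front of the hopper.
- tray (a joint): Pull-out tray under the board, m: 0 home, 0.19 fully out (to shelf +y). Friction 1.5 N; stays where left; starts partly out. Trough 75 mm wide, lips 12 mm, slopes 6 deg down to the front; floor 15 mm above the table in front, 35 at the back. Rolls lie across it and roll to the front panel, 68 mm high, its inside 78 mm behind the bar. Fully out, four in a row clear the board.
- tray_handle (a point): Middle of the tray's bow handle, a round steel bar 10 mm in diameter, 90 mm long along the shelf's x, 45 mm above the table, 70 mm in front of the tray's front panel.
- lock (a joint): Captive lock screw, vertical axis, rad: 0 locked, 1.4 unlocked (stop), growing anticlockwise seen from above. Stiff (0.06 N m), stays where it is left. Starts locked, between 0 and 0.1. It carries a flat cam that stands before a lug of the gate when locked.
- lock_head (a point): Centre of the lock screw's head at its top face, z = 151 mm; its axes turn with the screw. Round head about 40 mm across with a straight slot along its x axis (at joint 0: along the shelf's x), 9 mm wide, 10 mm deep, open at both ends. Shelf x = +80 mm, y = 125 mm.
- key: Slotted key, 98 mm tall, 90 g, standing blade down in its block. Origin at the middle of the blade's tip, z up towards the grip, x along the blade's width. Blade 30 mm (x) by 5 mm, 15 mm high (lowest 5 mm only 26 by 3); shaft 12 mm diameter; black grip a flat paddle 50 mm (x) by 12 mm (y) from z = 58 to 98 mm.
- key_block: Wooden block fixed on the shelf board behind the hopper, 56 mm (x) by 41 mm (y) by 50 mm tall, with a pocket 36 mm (x) by 17 mm (y), its floor 6 mm above the origin (middle of the underside, on the board). The key stands in the pocket on its blade tip, its x along the block's x.
- feeder: Loose wooden feeder tray, 0.6 kg, 216 mm (x) by 150 mm (y), walls 38 mm high, 8 mm thick; origin at the middle of its underside. Slatted floor 14 mm above the table; the slats run along y and leave four gaps 18 mm wide centred at x = -66, -22, 22 and 66 mm, where a roll laid along y rests with its middle 31 mm above the table.
- roll1: Suet roll for the birds, a brown solid cylinder 66 mm long, 38 mm in diameter, 85 g. Origin at its middle, own x axis along the cylinder (it turns about x as it rolls). Starts in the hopper, lying across it (x along the shelf's x). Two to four rolls are there; absent ones read None.
- roll2: Suet roll for the birds, a brown solid cylinder 66 mm long, 38 mm in diameter, 85 g. Origin at its middle, own x axis along the cylinder (it turns about x as it rolls). Starts in the hopper, lying across it (x along the shelf's x). Two to four rolls are there; absent ones read None.
- roll3: Suet roll for the birds, a brown solid cylinder 66 mm long, 38 mm in diameter, 85 g. Origin at its middle, own x axis along the cylinder (it turns about x as it rolls). Starts in the hopper, lying across it (x along the shelf's x). Two to four rolls are there; absent ones read None.
- roll4: Suet roll for the birds, a brown solid cylinder 66 mm long, 38 mm in diameter, 85 g. Origin at its middle, own x axis along the cylinder (it turns about x as it rolls). Starts in the hopper, lying across it (x along the shelf's x). Two to four rolls are there; absent ones read None.
- mate: Glazed green ceramic mate cup with its steel bombilla, 84 mm across, 80 mm tall (bombilla to 145), on a bamboo coaster 100 mm across on the back of the shelf board. Origin at the middle of its underside. Leave alone.
- canister: Closed aluminium canister, 90 mm across, 123 mm tall, on the back of the shelf board. Origin at the middle of its underside. Leave alone.
- flask: Grey plastic flask with black cap, 88 mm across, 228 mm tall, on the table's far side. Origin at the middle of its underside. Leave alone.
Things that resemble listed ones, but are neither listed nor needed, are in the scene too. Leave any orange or yellow look-alike of the roll1 alone.

How it is judged:
By the outcome, as a careful person would: the job done as asked, in the order asked, and still so for the second after the job is handed in, with the robot touching nothing.
Of roll1, roll3, roll4 only 1 to 3 are there at a start; the rules pass over those that are not, and their reading is None.
At some moment in a run one of feeder may be knocked a few centimetres aside while the robot is not near it.
It also fails if it takes over 210 s, if anything falls off the work surface, if the arm or the gripper's body presses on something with over 40 N, if the wrist force passes 120 N, or if a joint passes its speed limit or range.

ROBOT

A 6-joint arm with a two-finger parallel gripper is mounted at the origin on the work surface. World frame = base frame: x ahead of the robot, y to its left, z up, the work surface at z = 0. Lengths are in m, angles in rad, forces in N, time in s.
With the tool pointing down it reaches from about 0.35 to 0.775 m from the base axis. Payload 7.3 kg.
Tool frame: the origin (TCP) lies midway between the tips of the shut fingers; the grasp point (between the pads) lies 19 mm behind it; z points along the fingers, y is the line along which they close (so a half turn about z gives the same grasp; the last joint's range is limited). The gripper opens to 92 mm and grips with 3 to 60 N. Pads are 19 mm wide; open, the fingers measure 130 mm over their backs; the gripper's body (75 mm by 190 mm) begins 47 mm behind the grasp point.
Start: joints at [-1.343, 0.342, 1.524, -0, 1.275, -0.146], TCP at [0.192, -0.489, 0.227] pointing down, gripper open.
Joint ranges: [-2.53, 2.53], [-0.77, 2.02], [0.04, 2.7], [-1, 4.14], [0.28, 2.66], [-3.11, 3.11]. Speed limits (rad/s): [2.57, 2.57, 3.14, 3.14, 3.14, 3.14].

INTERFACE

Orientations are given as [roll, pitch, yaw] about the fixed x, y, z axes, in that order (R = Rz(yaw) Ry(pitch) Rx(roll)).
In Python, from cell import monitor, vision, workorder gives the robot as it stands.
- The arm moves only by the tool move_arm, never from a script. Its argument "rows" is a list of rows, each a list of 5 numbers: the shift along the world's x, y, z in mm, then the turn about the world's z in rad, then the closure, from -1 (fully open) to 1 (shut). A call has 1 to 12 rows; each row shifts and turns the commanded pose from where the row before left it; what a row does not reach is not made up. A row lasts 1/10 s, in which the tool goes at most 50 mm and 8.59 degrees, less where a joint would pass 70% of its speed; a pose out of reach is approached as far as the arm can. A call is refused whole if a number of a shift passes 50 or a number of a turn 0.15, either way. A call with a gripper value outside its range is refused whole. The fingers move at their own pace and stop on an object; "newtons" is the grip in N (left out, the last holds). Time passes only in rows, so rows that do not move let the fingers close. It gives the time, the measured TCP pose, the force, the opening and the grip force at its end, in the units of the state.
- monitor.observe(): the state, without advancing time (a new reading comes with each control period).
- vision.read_camera(name): name is "scene" or "top"; returns the picture (384x512x3 uint8, red, green, blue); there is no depth.
- vision.get_calibration(name): a dict with "K" (3x3 intrinsics, pixels), "k1" (the pictures are not rectified: a ray, as slopes to the right and down, at radius r is drawn at 1 + k1 r^2 times it, then the intrinsics apply), "T" (4x4, takes a point from camera to world coordinates). Camera axes: x right, y up, looking along -z (the intrinsics and any distortion apply to the point x, -y, -z); pixel columns grow to the right and rows downward; lengths in m; the calibration is good to about 2 mm. A picture is of the moment at which its call begins. get_calibration takes no time and is no camera call.
- workorder.hand_in(): hands the job in; it is judged then, once.
The state is a dict: "time": time; "qpos": joint angles; "qvel": joint speeds; "joint_efforts": joint torques, N m; "tool_pos": TCP position; "tool_rot": TCP orientation; "contact_force": force on the tool from outside, world axes, zero at the start; "torque": the same for the moment, N m; "opening": finger opening in m; "grip_force": force on a finger pad.
Only numpy, scipy, OpenCV 4.12 (cv2) and the standard library are available. Lean on these libraries where they do the work, as an engineer would, in place of code of your own. Each camera call takes 0.05 s, during which the arm holds its last target. There are 200 camera calls.

## Working session

There is one attempt and no reset: what is moved stays moved. The work goes in short steps, Python scripts to look and compute and a tool call to move; the robot and the scene stay as the last step left them, time stands still between calls to the robot, and variables do not carry over. Pictures are saved under pics/ and viewed, at most 14 in all, crops included, and the job is handed in when it is done.

Besides the shell and the picture viewer there is one more tool, called after "Emit:" as name(argument=value, ...) on one line, values as JSON. move_arm: Moves the arm, as the interface text tells. Its arguments: {"type":"object","properties":{"rows":{"type":"array","items":{"type":"array","items":{"type":"number"}}},"newtons":{"type":"number"}},"required":["rows"]}

```bash
ls; mkdir -p pics
python3 - <<'E'
from cell import monitor, vision, workorder
import cv2
print(monitor.observe())
for n in("scene","top"):
    im=vision.read_camera(n); cv2.imwrite(f"pics/{n}0.png",cv2.resize(im[:,:,::-1],(800,600),interpolation=cv2.INTER_CUBIC)); c=vision.get_calibration(n); print(n,c)
E
```

```text
pics
{'time': 0.0, 'qpos': array([-1.34300371e+00,  3.42697484e-01,  1.52498498e+00, -4.36333037e-05,
        1.27540443e+00, -1.45923223e-01]), 'qvel': array([-0.00095209, -0.00048151,  0.00012608, -0.0006243 ,  0.00041523,
        0.00020766]), 'joint_efforts': array([-1.09617954e-04, -4.31239200e+01, -2.44225895e+01,  7.18197436e-02,
        5.60576341e-02, -1.19292654e-04]), 'tool_pos': array([ 0.19162086, -0.48835479,  0.22606924]), 'tool_rot': array([-3.14010822e+00, -1.75991075e-04,  3.73728446e-01]), 'contact_force': array([-0.22434053, -0.19956051, -0.08996679]), 'torque': array([ 0.00684276,  0.03200037, -0.01785694]), 'grip_force': 0.0, 'opening': 0.09185709664618014}
scene {'K': array([[378.97849516,   0.        , 252.08438596],
       [  0.        , 378.97849516, 194.69693186],
       [  0.        ,   0.        ,   1.        ]]), 'k1': -0.1277912691042719, 'T': array([[ 0.07320091, -0.76829996,  0.63589056,  1.34011   ],
       [ 0.99730208,  0.05990357, -0.04242791, -0.12038751],
       [-0.00549475,  0.63728073,  0.77061214,  1.07470831],
       [ 0.        ,  0.        ,  0.        ,  1.        ]])}
top {'K': array([[354.29628432,   0.        , 250.73280009],
       [  0.        , 354.29628432, 189.35469334],
       [  0.        ,   0.        ,   1.        ]]), 'k1': -0.05220205033849141, 'T': array([[ 0.02203458,  0.98213409, -0.18688796,  0.3486266 ],
       [-0.99975365,  0.02214482, -0.00149807, -0.05198199],
       [ 0.00266729,  0.18687493,  0.98238009,  1.07014966],
       [ 0.        ,  0.        ,  0.        ,  1.        ]])}
```

View pics/scene0.png

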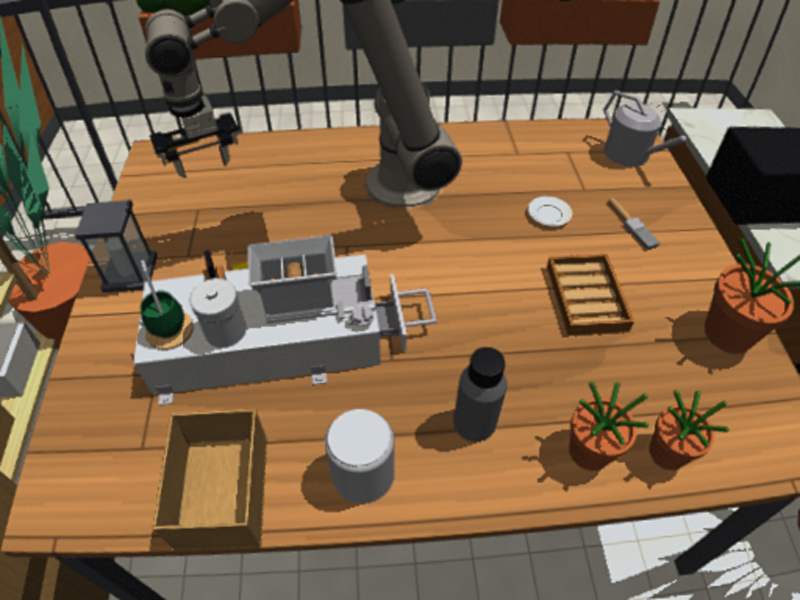

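View pics/top0.png

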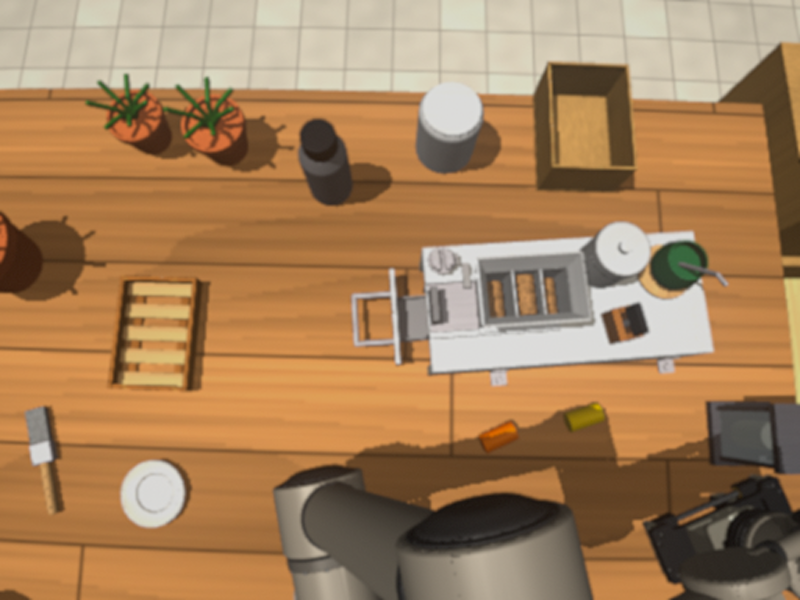

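```bash
cat > h.py <<'E'
from cell import monitor, vision, workorder
import cv2, numpy as np
CAL={n:vision.get_calibration(n) for n in("scene","top")}
def w(n,u,v,z):
    "full-res pixel -> world xyz (mm) at height z mm"
    c=CAL[n];K=c["K"];T=c["T"]
    d=np.array([(u-K[0,2])/K[0,0],(v-K[1,2])/K[1,1]]);s=d.copy()
    for _ in range(20): s=d/(1+c["k1"]*(s@s))
    r=T[:3,:3]@np.array([s[0],-s[1],-1]);o=T[:3,3]*1000
    return o+r*(z-o[2])/r[2]
def px(n,p):
    c=CAL[n];T=c["T"];q=T[:3,:3].T@(np.array(p)/1000-T[:3,3])
    s=np.array([q[0],-q[1]])/-q[2];s=s*(1+c["k1"]*(s@s))
    return s*np.diag(c["K"])[:2]+c["K"][:2,2]
def crop(n,x0,y0,x1,y1,k,name):
    im=vision.read_camera(n)[y0:y1,x0:x1,::-1]
    cv2.imwrite("pics/"+name,cv2.resize(im,None,fx=k,fy=k,interpolation=cv2.INTER_CUBIC))
def st():
    s=monitor.observe();print("t%.1f"%s["time"],(s["tool_pos"]*1000).round(1),s["tool_rot"].round(3),"F",s["contact_force"].round(1),"open %.1f"%(s["opening"]*1000),"g",s["grip_force"].round(1))
E
python3 - <<'E'
from h import *
k=.64
for nm,u,v,z in [("fn",432,373,120),("ff",424,249,120),("bf",693,233,120),("bn",713,352,120),("lock",442,260,151),("gh",438,305,170),("tray bar",358,320,45),("key",635,317,212),
 ("fd",127,279,38),("fd",200,279,38),("fd",190,388,38),("fd",112,385,38)]:
    print(nm,w("top",u*k,v*k,z).round(0))
crop("top",220,140,460,245,3.3,"shelf.png")
crop("scene",80,140,290,260,3.8,"shelf2.png")
E
```

```text
fn [ 397. -122.  120.]
ff [ 615. -106.  120.]
bf [ 658. -596.  120.]
bn [ 442. -614.  120.]
lock [ 588. -135.  151.]
gh [ 506. -127.  170.]
tray bar [496.  12.  45.]
key [ 486. -437.  212.]
fd [567. 461.  38.]
fd [570. 318.  38.]
fd [363. 320.  38.]
fd [364. 468.  38.]
```

View pics/shelf.png

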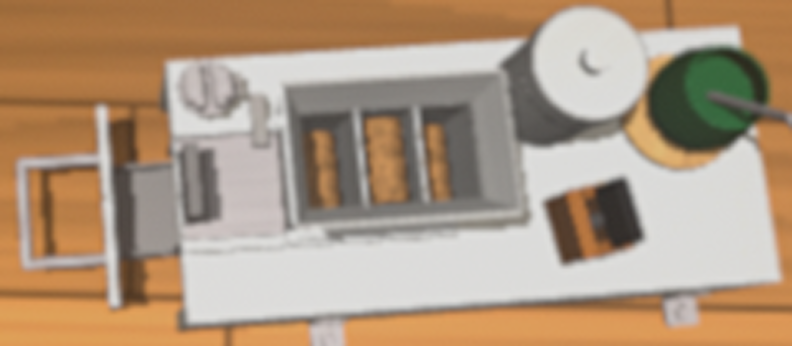

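View pics/shelf2.png

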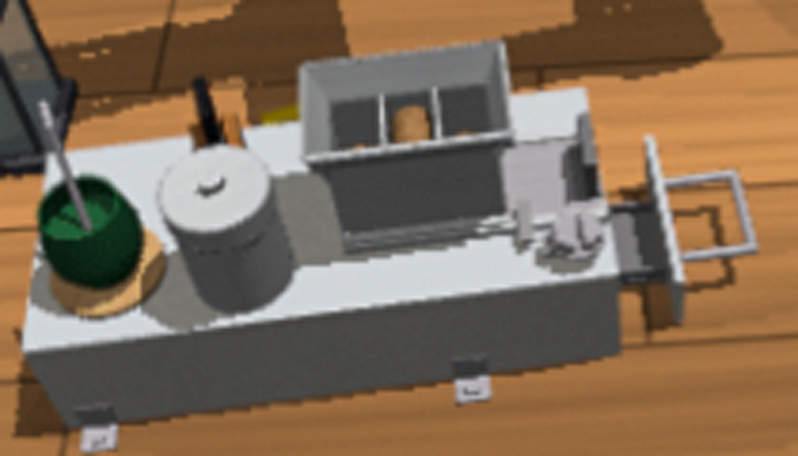

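```bash
cat >> h.py <<'E'
def fit(loc,wor):
    "2D rigid fit local->world; returns yaw, t"
    A=np.array(loc,float);B=np.array(wor,float);a=A.mean(0);b=B.mean(0)
    H=(A-a).T@(B-b);y=np.arctan2(H[0,1]-H[1,0],H[0,0]+H[1,1])
    R=np.array([[np.cos(y),-np.sin(y)],[np.sin(y),np.cos(y)]]);t=b-R@a
    print("yaw %.4f"%y,"t",t.round(1),"res",(A@R.T+t-B).round(1).tolist())
    return y,R,t
E
python3 - <<'E'
from h import *
f=lambda x,y,z:w("top",x/3.3+220,y/3.3+140,z)[:2]
g=lambda x,y,z:w("scene",x/3.8+80,y/3.8+140,z)[:2]
L=[(-110,155),(110,155),(110,-340),(-110,-340)]
y,R,t=fit(L,[f(182,327,120),f(165,60,120),f(740,27,120),f(780,282,120)])
y2,R2,t2=fit(L+[(110,155)],[g(585,90,120),g(617,280,120),g(24,350,120),g(45,155,120),g(617,280,120)])
for n,p in dict(gate=(0,145),lock=(80,125)).items(): print(n,(R@p+t).round(1),(R2@p+t2).round(1))
print("lock seen",f(210,87,151),g(572,232,151))
a=[f(628,180,218),f(643,238,218)];print("paddle end edge",a,"ang",np.arctan2(*(a[0]-a[1])[::-1]))
print("block left edge",f(546,198,170),f(565,264,170))
print("key top scene",g(200,80,218),g(207,80,218))
print("tray bar",f(20,160,45),f(30,267,45), g(738,172,45),g(756,248,45))
print("panel",f(102,106,68),f(115,305,68))
for q in ((0,120),(25,120)): print(px("top",(*(R@q+t),120)))
E
```

```text
yaw 0.0859 t [ 521.4 -266.2] res [[2.5, -2.7], [-1.0, -0.2], [-0.8, 2.8], [-0.7, 0.1]]
yaw 0.0789 t [ 528.7 -266.7] res [[0.4, 0.2], [-1.0, 0.4], [2.4, -4.2], [-0.8, 3.1], [-1.0, 0.4]]
gate [ 509.  -121.7] [ 517.3 -122.1]
lock [ 590.4 -134.8] [ 598.6 -135.7]
lock seen [ 588.0906691  -137.23911704] [ 598.33752489 -138.52349823]
paddle end edge [array([ 506.57419929, -445.20719262]), array([ 463.03698073, -453.93246654])] ang 0.19778931661029917
block left edge [ 499.64570874 -400.62283985] [ 447.88024514 -413.20596657]
key top scene [ 462.92625054 -446.73189463] [ 463.4708554  -440.63309846]
tray bar [544.62079349  22.32819654] [449.18929757  10.22379513] [452.65606367  18.95407413] [544.75640358  25.1694876 ]
panel [590.26297367 -49.84252582] [416.08823806 -64.76329966]
[285.89301949 196.72314364]
[285.14189322 187.72419098]
```

Emit:
move_arm(rows=[[15,30,30,0.107,-1],[25,42,10,0.107,0],[25,42,6,0.107,1],[25,42,0,0.107,1],[25,42,0,0.107,1],[25,42,0,0.107,1],[25,42,0,0.107,1],[25,42,0,0.107,1],[25,42,0,0.107,1],[25,42,0,0.107,1],[25,42,0,0.107,1],[25,42,0,0.107,1]], newtons=30)

```text
time: 1.4
tool_pos: [0.4824, 0.0053, 0.2728]
tool_rot: [3.141, 0.0, 1.662]
contact_force: [0.9, -1.1, 0.2]
opening: 0.0084
grip_force: 0.0
```

Run:
```python
from h import *
st()
a=vision.read_camera("top")[150:182,268:300,::-1];b=vision.read_camera("scene")[190:222,212:244,::-1]
cv2.imwrite("pics/lock.png",cv2.resize(np.hstack([a,b]),(800,400),interpolation=cv2.INTER_CUBIC))
```

```text
Traceback (most recent call last):
  File "h.py", line 19, in st
    s=monitor.observe();print("t%.1f"%s["time"],(s["tool_pos"]*1000).round(1),s["tool_rot"].round(3),"F",s["contact_force"].round(1),"open %.1f"%(s["opening"]*1000),"g",s["grip_force"].round(1))
                                                                                                                                                                         ^^^^^^^^^^^^^^^^^^^^^
AttributeError: 'float' object has no attribute 'round'
```

Emit:
move_arm(rows=[[4,17,-40,0,1],[4,17,-45,0,1],[4,17,-45,0,1],[3,17,-45,0,1],[0,0,-45,0,1],[0,0,-20,0,1],[0,0,0,0,1],[2,-20,0,0,1],[1,-15,0,0,1],[1,-15,0,0,1],[1,-15,0,0,1],[0,0,0,0,1]])

```text
time: 2.6
tool_pos: [0.5025, 0.0043, 0.0336]
tool_rot: [3.14, 0.001, 1.656]
contact_force: [-0.5, -0.1, -0.6]
opening: 0.001
grip_force: 0.0
```

```bash
sed -i 's/s\["grip_force"\].round(1)/round(s["grip_force"],1)/' h.py
python3 - <<'E'
from h import *
st()
a=vision.read_camera("top")[150:182,268:300,::-1];b=vision.read_camera("scene")[190:222,212:244,::-1]
cv2.imwrite("pics/lock.png",cv2.resize(np.hstack([a,b]),(800,400),interpolation=cv2.INTER_CUBIC))
E
```

```text
t2.6 [502.5   4.3  33.6] [3.140e+00 1.000e-03 1.656e+00] F [-0.5 -0.1 -0.6] open 1.0 g 0.0
```

View pics/lock.png

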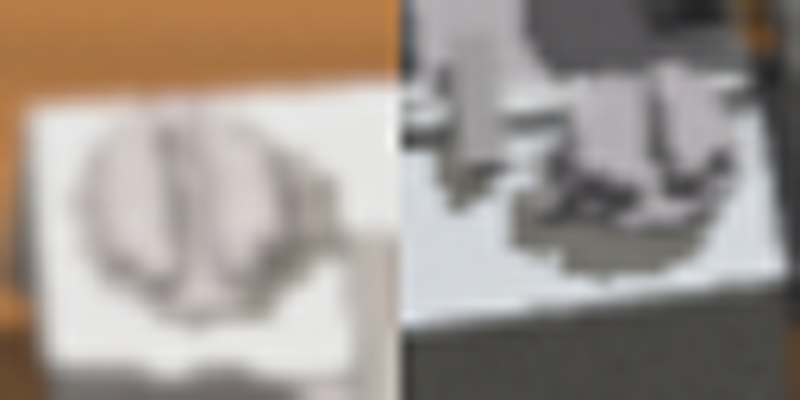

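Emit:
move_arm(rows=[[1,-10,0,0,1],[1,-10,0,0,1],[1,-10,0,0,1],[1,-8,0,0,1],[0,-3,0,0,1]])

```text
time: 3.2
tool_pos: [0.5033, -0.0169, 0.0329]
tool_rot: [-3.139, -0.028, 1.65]
contact_force: [6.6, 112.9, 18.4]
opening: 0.0006
grip_force: 56.2
```

Run:
```python
from h import *
a=w("top",281.9,166.5,151);b=w("scene",231.9,200.3,151);print(a,b)
crop("top",180,100,380,245,4,"t2.png")
```

```text
[ 587.60569917 -132.59011186  151.        ] [ 595.65706495 -134.12344948  151.        ]
```

View pics/t2.png

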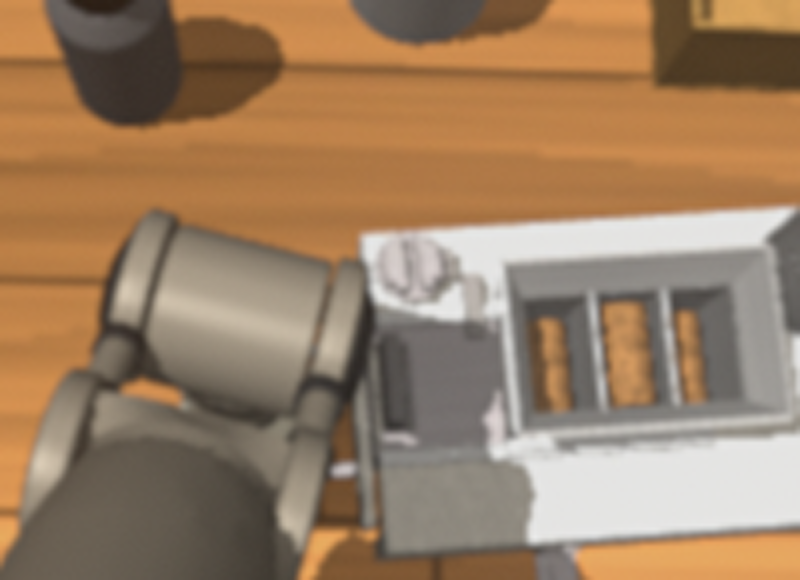

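Emit:
move_arm(rows=[[-1,20,0,0,1],[-2,25,0,0,1],[0,20,30,0,1],[0,0,45,0,1],[0,0,45,0,1],[0,0,45,0,0],[0,0,45,0,-1],[0,0,30,0,-1]])

```text
time: 4.05
tool_pos: [0.5035, 0.0296, 0.2763]
tool_rot: [3.137, 0.001, 1.658]
contact_force: [-0.8, 0.2, -0.4]
opening: 0.0196
grip_force: 0.0
```

Run:
```python
from h import *
st()
a=vision.read_camera("top")[180:228,378:426,::-1];b=vision.read_camera("scene")[155:203,110:158,::-1]
cv2.imwrite("pics/key.png",cv2.resize(np.hstack([a,b]),(800,400),interpolation=cv2.INTER_CUBIC))
f=lambda x,y,z:w("top",x/3.3+220,y/3.3+140,z)[:2]
print("can",f(587,53,243),"mate",f(705,88,200),"bomb",f(712,97,265))
```

```text
t4.0 [503.5  29.6 276.3] [3.137e+00 1.000e-03 1.658e+00] F [-0.8  0.2 -0.4] open 19.6 g 0.0
can [ 596.99697562 -408.81176588] mate [ 584.16488695 -519.73035938] bomb [ 560.00848355 -489.46171193]
```

View pics/key.png

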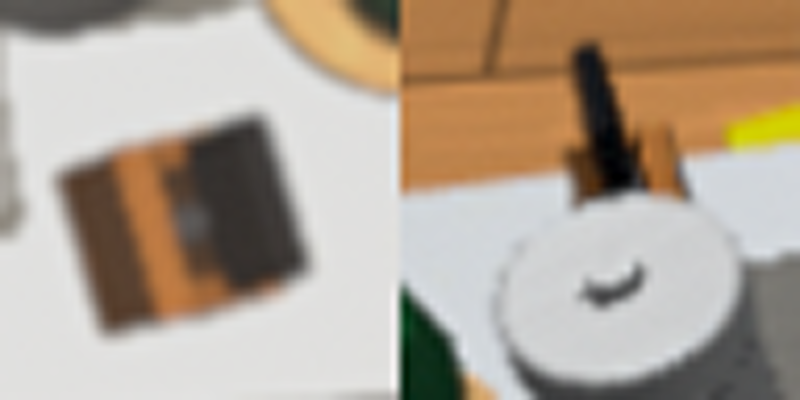

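Run:
```python
from h import *
k=48/400
f=lambda x,y,z:w("top",x*k+378-.5,y*k+180-.5,z)[:2]
def e(n,a,b,z):
    p,q=f(*a,z),f(*b,z);d=p-q;print(n,p.round(),q.round(),"mid",((p+q)/2).round(1),"ang %.3f"%np.arctan2(d[1],d[0]),"len",np.hypot(*d).round(1))
e("bbot",(60,180),(105,335),120);e("btop",(115,155),(155,320),170);e("ktop",(262,115),(307,270),224)
e("kbot",(190,140),(222,285),184)
print("scene key top",w("scene",110+(587-400)*k-.5,155+50*k-.5,224))
```

```text
bbot [ 505. -418.] [ 454. -430.] mid [ 479.5 -424. ] ang 0.241 len 52.3
btop [ 505. -416.] [ 454. -426.] mid [ 479.3 -421.3] ang 0.191 len 52.4
ktop [ 508. -439.] [ 463. -450.] mid [ 485.6 -444.5] ang 0.229 len 47.0
kbot [ 508. -434.] [ 463. -442.] mid [ 485.4 -438.1] ang 0.165 len 45.3
scene key top [ 466.34265265 -447.06365694  224.        ]
```

Emit:
move_arm(rows=[[-2,-30,30,-0.145,-1],[-2,-49,0,-0.145,-1],[-2,-49,0,-0.145,-1],[-2,-49,0,-0.145,-1],[-2,-49,0,-0.145,-1],[-2,-49,0,-0.145,-1],[-2,-49,0,-0.145,-1],[-2,-49,0,-0.145,-1],[-2,-49,0,-0.145,-1],[-1,-49,0,-0.145,-1],[0,0,0,0,-1],[0,0,0,0,-1]])

```text
time: 5.35
tool_pos: [0.4827, -0.4421, 0.3003]
tool_rot: [-3.139, 0.002, 0.206]
contact_force: [-0.6, -0.4, 0.0]
opening: 0.0921
grip_force: 0.0
```

Emit:
move_arm(rows=[[2,0,-40,0,-1],[0,0,-40,0,-1],[0,0,-30,0,-1],[0,0,-3,0,-1],[0,0,0,0,0.3],[0,0,0,0,0.6],[0,0,0,0,1],[0,0,0,0,1],[0,0,0,0,1],[0,0,0,0,1],[0,0,0,0,1],[0,0,0,0,1]], newtons=25)

```text
time: 6.55
tool_pos: [0.4857, -0.4408, 0.1897]
tool_rot: [3.142, 0.0, 0.208]
contact_force: [0.2, -0.4, 0.2]
opening: 0.0325
grip_force: 0.0
```

Emit:
move_arm(rows=[[0,0,-2,0,1],[0,0,0,0,1],[0,0,0,0,1],[0,0,0,0,1],[0,0,0,0,1],[0,0,0,0,1]], newtons=25)

```text
time: 7.15
tool_pos: [0.4857, -0.4407, 0.1877]
tool_rot: [-3.142, 0.0, 0.208]
contact_force: [0.7, 0.3, -0.7]
opening: 0.0119
grip_force: 25.0
```

Emit:
move_arm(rows=[[0,0,30,0,1],[0,0,40,0,1],[0,0,45,0,1],[0,0,38,0,1],[14,44,0,-0.01,1],[15,44,0,-0.01,1],[15,44,0,-0.01,1],[15,44,0,-0.01,1],[15,44,0,-0.01,1],[15,44,0,-0.01,1],[15,43,0,-0.01,1],[0,0,-45,0,1]])

```text
time: 8.35
tool_pos: [0.5939, -0.1289, 0.3016]
tool_rot: [3.137, -0.013, 0.144]
contact_force: [1.3, -1.5, -1.0]
opening: 0.012
grip_force: 25.0
```

Emit:
move_arm(rows=[[0,0,-45,0,1],[0,0,-8,0,1],[0,0,0,0,1],[0,0,0,0,1],[0,0,0,0,1]])

```text
time: 8.85
tool_pos: [0.5909, -0.1346, 0.2455]
tool_rot: [3.139, -0.004, 0.137]
contact_force: [0.3, -0.5, -0.4]
opening: 0.012
grip_force: 25.0
```

Run:
```python
from h import *
st()
a=vision.read_camera("top")[140:190,260:310,::-1];b=vision.read_camera("scene")[165:215,205:255,::-1]
cv2.imwrite("pics/ins.png",cv2.resize(np.hstack([a,b]),(800,400),interpolation=cv2.INTER_CUBIC))
```

```text
t8.8 [ 590.9 -134.6  245.5] [ 3.139 -0.004  0.137] F [ 0.3 -0.5 -0.4] open 12.0 g 25.0
```

View pics/ins.png

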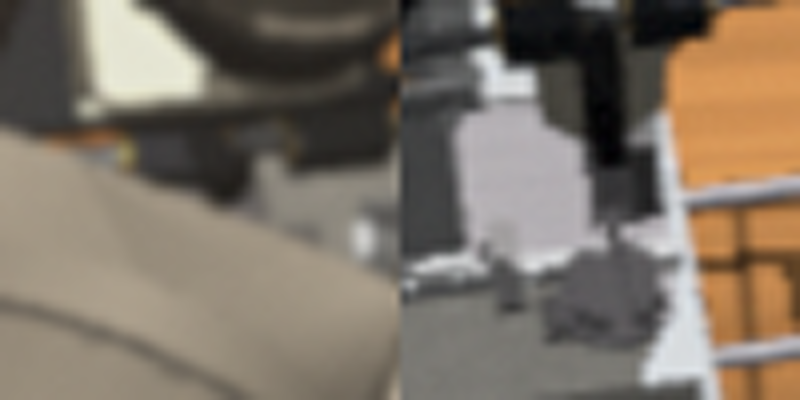

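```bash
python3 - <<'E'
from h import *
c=lambda p:((px("scene",p)+.5-[205,165])*8+[400,0]).round(0)
print("tip",c((590.9,-134.6,183.8)),"tip centre shaft",c((590.9,-134.6,206)))
for dx in(-4,0,4,8):print(dx,c((590+dx,-134,151)),[c((590+dx+20*np.cos(t),-134+20*np.sin(t),151)).tolist() for t in(0,1.57,3.14,4.71)])
E
python3 - <<'E'
import sys;sys.path.insert(0,'.')
from h import *
im=vision.read_camera("scene")[175:215,215:250,::-1]
cv2.imwrite("pics/ins2.png",cv2.convertScaleAbs(cv2.resize(im,None,fx=15,fy=15,interpolation=cv2.INTER_CUBIC),alpha=1.8))
E
```

```text
tip [613. 223.] tip centre shaft [611. 186.]
-4 [619. 267.] [[621.0, 307.0], [669.0, 264.0], [617.0, 228.0], [568.0, 270.0]]
0 [619. 275.] [[621.0, 315.0], [670.0, 272.0], [617.0, 236.0], [568.0, 278.0]]
4 [619. 283.] [[621.0, 323.0], [670.0, 280.0], [617.0, 244.0], [568.0, 286.0]]
8 [620. 291.] [[622.0, 331.0], [671.0, 288.0], [618.0, 252.0], [569.0, 294.0]]
```

View pics/ins2.png

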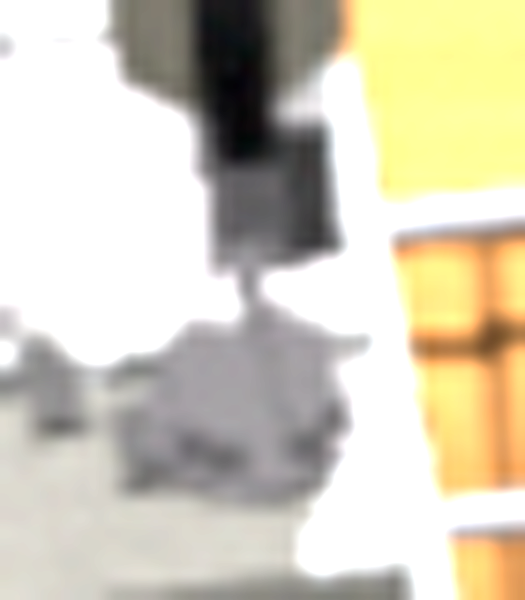

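Emit:
move_arm(rows=[[0,0,-20,0,1],[0,0,-10,0,1],[0,0,-3,0,1],[0,0,-3,0,1],[0,0,0,0,1]])

```text
time: 9.5
tool_pos: [0.5898, -0.1338, 0.2069]
tool_rot: [3.141, -0.0, 0.138]
contact_force: [0.4, -0.1, -1.4]
opening: 0.0122
grip_force: 25.0
```

Emit:
move_arm(rows=[[0,0,-2,0,1],[0,0,-1,0,1],[0,0,0,0,1]])

```text
time: 9.8
tool_pos: [0.5897, -0.1337, 0.2038]
tool_rot: [3.141, -0.0, 0.138]
contact_force: [0.1, 0.6, 0.4]
opening: 0.0117
grip_force: 25.0
```

Emit:
move_arm(rows=[[0,0,0,0.1,1],[0,0,0,0.1,1],[0,0,0,0.1,1],[0,0,0,0.1,1],[0,0,0,0.1,1],[0,0,0,0.1,1],[0,0,0,0.1,1],[0,0,0,0.1,1],[0,0,0,0.1,1],[0,0,0,0.1,1],[0,0,0,0.1,1],[0,0,0,0.1,1]], newtons=40)

```text
time: 11.0
tool_pos: [0.5905, -0.1349, 0.2041]
tool_rot: [3.139, 0.002, 1.341]
contact_force: [3.3, -3.2, -2.2]
opening: 0.0119
grip_force: 40.0
```

```bash
python3 -c "
from h import *
st();print(monitor.observe()['torque'])"
```

```text
t11.0 [ 590.5 -134.9  204.1] [3.139e+00 2.000e-03 1.341e+00] F [ 3.3 -3.2 -2.2] open 11.9 g 40.0
[-0.78156989 -0.64973267 -0.06451066]
```

Emit:
move_arm(rows=[[0,0,0,0.05,1],[0,0,0,0.05,1],[0,0,0,0.05,1],[0,0,0,0.05,1],[0,0,0,0,1],[0,0,0,0,1]])

```text
time: 11.6
tool_pos: [0.5906, -0.1346, 0.2042]
tool_rot: [3.139, 0.001, 1.536]
contact_force: [4.0, -3.0, -2.2]
opening: 0.0118
grip_force: 40.0
```

```bash
python3 -c "
from h import *
st();print(monitor.observe()['torque'])"
```

```text
t11.6 [ 590.6 -134.6  204.2] [3.139e+00 1.000e-03 1.536e+00] F [ 4.  -3.  -2.2] open 11.8 g 40.0
[-0.89218769 -0.99431401 -0.04635977]
```

Emit:
move_arm(rows=[[0,0,0,0.05,1],[0,0,0,0.05,1]])

```text
time: 11.8
tool_pos: [0.5907, -0.1345, 0.2042]
tool_rot: [3.139, 0.002, 1.638]
contact_force: [4.5, -5.0, -2.1]
opening: 0.0119
grip_force: 40.0
```

```bash
python3 -c "
from h import *
st();print(monitor.observe()['torque'])"
```

```text
t11.8 [ 590.7 -134.5  204.2] [3.139e+00 2.000e-03 1.638e+00] F [ 4.5 -5.  -2.1] open 11.9 g 40.0
[-0.99574374 -1.13343813 -0.07428698]
```

Emit:
move_arm(rows=[[0,0,0,0.05,1],[0,0,0,0.0,1]])

```text
time: 12.0
tool_pos: [0.5908, -0.1345, 0.2042]
tool_rot: [3.139, 0.002, 1.687]
contact_force: [5.2, -3.8, -2.2]
opening: 0.0122
grip_force: 40.0
```

```bash
python3 -c "
from h import *
st();print(monitor.observe()['torque'])"
```

```text
t12.0 [ 590.8 -134.5  204.2] [3.139e+00 2.000e-03 1.687e+00] F [ 5.2 -3.8 -2.2] open 12.2 g 40.0
[-0.95943842 -1.16920858 -0.18865296]
```

Emit:
move_arm(rows=[[0,0,0,0.04,1],[0,0,0,0,1],[0,0,0,-0.1,1],[0,0,0,-0.08,1],[0,0,20,0,1],[0,0,40,0,1],[0,0,50,0,1],[0,0,20,0,1]])

```text
time: 12.8
tool_pos: [0.5902, -0.1334, 0.339]
tool_rot: [3.136, 0.001, 1.547]
contact_force: [-0.2, -0.3, -1.2]
opening: 0.0115
grip_force: 40.0
```

Emit:
move_arm(rows=[[-13,-38,0,-0.135,1],[-13,-38,0,-0.135,1],[-13,-38,0,-0.135,1],[-13,-38,0,-0.135,1],[-13,-38,0,-0.135,1],[-13,-38,0,-0.135,1],[-13,-38,0,-0.135,1],[-13,-38,0,-0.135,1],[0,0,0,-0.135,1],[0,0,0,-0.12,1],[0,0,0,0,1],[0,0,0,0,1]])

```text
time: 14.0
tool_pos: [0.4857, -0.4372, 0.3337]
tool_rot: [-3.141, 0.0, 0.216]
contact_force: [1.5, 0.3, -0.3]
opening: 0.0115
grip_force: 40.0
```

Emit:
move_arm(rows=[[0,-3,-30,-0.008,1],[0,0,-45,0,1],[0,0,-35,0,1],[0,0,-15,0,1],[0,0,-10,0,1],[0,0,-7,0,1],[0,0,-3,0,1],[0,0,0,0,1]])

```text
time: 14.8
tool_pos: [0.4859, -0.4408, 0.1893]
tool_rot: [3.141, -0.0, 0.205]
contact_force: [0.5, -0.5, -1.0]
opening: 0.0117
grip_force: 40.0
```

Emit:
move_arm(rows=[[0,0,-1,0,1],[0,0,0,0,0.5],[0,0,0,0,0],[0,0,0,0,-0.5],[0,0,0,0,-1],[0,0,0,0,-1],[0,0,0,0,-1],[0,0,0,0,-1],[0,0,25,0,-1],[0,0,45,0,-1],[0,0,45,0,-1],[0,0,10,0,-1]])

```text
time: 16.0
tool_pos: [0.4868, -0.4419, 0.3192]
tool_rot: [3.133, -0.005, 0.205]
contact_force: [1.6, -0.2, 0.6]
opening: 0.0909
grip_force: 0.0
```

Emit:
move_arm(rows=[[3,38,0,0.145,-0.55],[3,40,0,0.145,-0.55],[3,40,0,0.145,-0.55],[3,40,0,0.145,-0.55],[3,40,0,0.145,-0.55],[3,40,0,0.145,-0.55],[3,40,0,0.145,-0.55],[2,41,0,0.145,-0.55],[0,0,0,0.145,-0.55],[0,0,0,0.145,-0.55],[0,0,0,0,-0.55],[0,0,0,0,-0.55]])

```text
time: 17.2
tool_pos: [0.5086, -0.1218, 0.3125]
tool_rot: [-3.141, -0.0, 1.651]
contact_force: [0.2, -0.7, -0.8]
opening: 0.0715
grip_force: 0.0
```

Run:
```python
from h import *
st()
a=vision.read_camera("top")[180:228,378:426,::-1];b=vision.read_camera("scene")[150:230,170:250,::-1]
r=lambda i:cv2.resize(i,(400,400),interpolation=cv2.INTER_CUBIC)
cv2.imwrite("pics/gate.png",np.hstack([r(a),r(b)]))
```

```text
t17.2 [ 508.6 -121.8  312.5] [-3.141 -0.     1.651] F [ 0.2 -0.7 -0.8] open 71.5 g 0.0
```

View pics/gate.png

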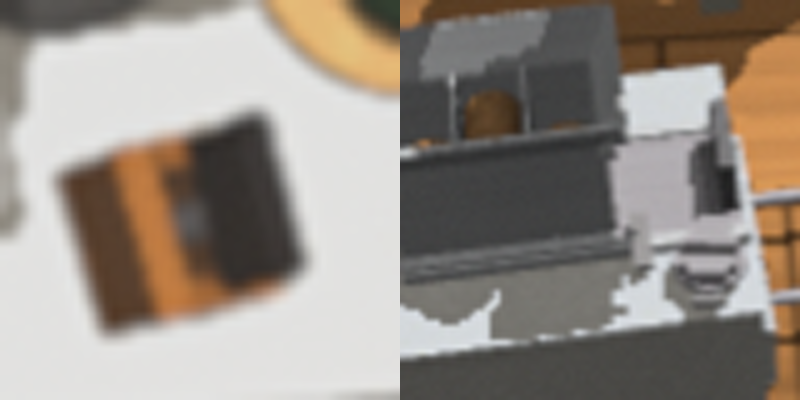

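Emit:
move_arm(rows=[[1,0,-45,0,-0.55],[0,0,-45,0,-0.55],[0,0,-40,0,-0.55],[0,0,-20,0,-0.55],[0,0,-10,0,-0.55],[0,0,-10,0,-0.55],[0,0,0,0,-0.55]])

```text
time: 18.0
tool_pos: [0.5097, -0.1219, 0.1424]
tool_rot: [-3.141, -0.0, 1.654]
contact_force: [-0.0, 0.8, 0.6]
opening: 0.0714
grip_force: 0.0
```

Emit:
move_arm(rows=[[0,0,0,0,1],[0,0,0,0,1],[0,0,0,0,1],[0,0,0,0,1]])

```text
time: 18.4
tool_pos: [0.5102, -0.122, 0.1438]
tool_rot: [3.14, 0.001, 1.655]
contact_force: [-1.8, 0.1, 6.1]
opening: 0.0594
grip_force: 40.0
```

Emit:
move_arm(rows=[[-0.5,6,0,0,1],[-1,12,0,0,1],[-1,12,0,0,1],[-1,12,0,0,1],[-1,12,0,0,1],[-1,12,0,0,1],[-1,12,0,0,1],[-1,12,0,0,1],[-1,12,0,0,1],[-1,12,0,0,1],[-1,12,0,0,1],[-1,8,0,0,1]])

```text
time: 19.6
tool_pos: [0.4982, 0.0126, 0.1438]
tool_rot: [3.141, 0.001, 1.655]
contact_force: [-2.5, -2.3, 7.1]
opening: 0.0597
grip_force: 40.0
```

Emit:
move_arm(rows=[[-0.5,5,0,0,1],[-0.5,5,0,0,1],[0,0,0,0,1]])

```text
time: 19.9
tool_pos: [0.4973, 0.0224, 0.1438]
tool_rot: [3.14, 0.001, 1.655]
contact_force: [-3.1, -0.7, 7.2]
opening: 0.0594
grip_force: 40.0
```

Emit:
move_arm(rows=[[0,2,0,0,1],[0,1,0,0,1],[0,0,0,0,1],[0,0,0,0,1],[0,0,0,0,1],[0,0,0,0,1],[0,0,0,0,1],[0,0,0,0,1],[0,0,0,0,1],[0,0,0,0,1],[0,0,0,0,1],[0,0,0,0,1]])

```text
time: 21.1
tool_pos: [0.4973, 0.0226, 0.1438]
tool_rot: [3.141, 0.005, 1.655]
contact_force: [-5.5, -12.8, 6.4]
opening: 0.0597
grip_force: 40.0
```

Run:
```python
from h import *
a=vision.read_camera("top")[140:220,290:390,::-1];b=vision.read_camera("scene")[140:220,150:250,::-1]
r=lambda i:cv2.resize(i,(400,320),interpolation=cv2.INTER_CUBIC)
cv2.imwrite("pics/open.png",np.hstack([r(a),r(b)]))
```

```text
(no output)
```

View pics/open.png

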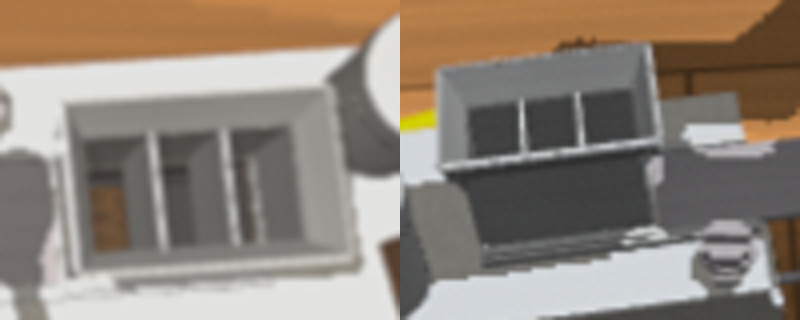

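Emit:
move_arm(rows=[[0,-3,0,0,1],[1,-10,0,0,1],[1,-12,0,0,1],[1,-12,0,0,1],[1,-12,0,0,1],[1,-12,0,0,1],[1,-12,0,0,1],[1,-12,0,0,1],[1,-12,0,0,1],[1,-12,0,0,1],[1,-12,0,0,1],[1,-12,0,0,1]])

```text
time: 22.4
tool_pos: [0.5089, -0.108, 0.1438]
tool_rot: [3.139, 0.0, 1.655]
contact_force: [0.4, 1.8, 6.4]
opening: 0.0597
grip_force: 40.0
```

Emit:
move_arm(rows=[[1,-8,0,0,1],[0.5,-4,0,0,1],[0,0,0,0,1]])

```text
time: 22.7
tool_pos: [0.51, -0.1207, 0.1438]
tool_rot: [3.14, 0.001, 1.654]
contact_force: [-2.5, -0.9, 6.3]
opening: 0.0595
grip_force: 40.0
```

Emit:
move_arm(rows=[[0,-2,0,0,1],[0,-2,0,0,1],[0,0,0,0,1]])

```text
time: 23.0
tool_pos: [0.5101, -0.1221, 0.1438]
tool_rot: [3.14, -0.002, 1.655]
contact_force: [-1.1, 7.4, 7.9]
opening: 0.0595
grip_force: 40.0
```

Emit:
move_arm(rows=[[0,0,0,0,0],[0,0,0,0,-0.55],[0,0,0,0,-0.55],[0,0,0,0,-0.55],[0,0,15,0,-0.55],[0,0,40,0,-0.55],[0,0,45,0,-0.55],[0,0,45,0,-0.55],[0,0,30,0,-0.55]])

```text
time: 23.9
tool_pos: [0.5102, -0.1241, 0.3211]
tool_rot: [3.138, 0.002, 1.655]
contact_force: [0.2, -0.5, -0.2]
opening: 0.0713
grip_force: 0.0
```

Emit:
move_arm(rows=[[-3,-40,0,-0.145,-1],[-3,-40,0,-0.145,-1],[-3,-40,0,-0.145,-1],[-3,-40,0,-0.145,-1],[-3,-40,0,-0.145,-1],[-3,-40,0,-0.145,-1],[-3,-40,0,-0.145,-1],[-3,-39,0,-0.145,-1],[0,0,0,-0.145,-1],[0,0,0,-0.142,-1],[0,0,0,0,-1],[0,0,0,0,-1]])

```text
time: 25.1
tool_pos: [0.4856, -0.4428, 0.3175]
tool_rot: [-3.141, 0.0, 0.212]
contact_force: [-0.5, 0.1, -0.0]
opening: 0.0917
grip_force: 0.0
```

Down 130 to z≈187.7, y +2; grip.

Emit:
move_arm(rows=[[0,2,-45,-0.004,-1],[0,0,-45,0,-1],[0,0,-30,0,-1],[0,0,-9,0,-1],[0,0,0,0,0.5],[0,0,0,0,1],[0,0,0,0,1],[0,0,0,0,1],[0,0,0,0,1],[0,0,0,0,1],[0,0,0,0,1],[0,0,0,0,1]])

```text
time: 26.3
tool_pos: [0.4857, -0.4408, 0.1887]
tool_rot: [3.142, 0.0, 0.204]
contact_force: [-0.6, -0.4, 0.6]
opening: 0.0324
grip_force: 0.0
```

Emit:
move_arm(rows=[[0,0,0,0,1],[0,0,0,0,1],[0,0,0,0,1],[0,0,0,0,1],[0,0,0,0,1],[0,0,30,0,1],[0,0,40,0,1],[0,0,45,0,1],[0,0,32,0,1],[0,0,0,0,1]])

```text
time: 27.3
tool_pos: [0.4867, -0.4417, 0.3417]
tool_rot: [3.132, -0.005, 0.204]
contact_force: [0.1, -1.1, -1.3]
opening: 0.0118
grip_force: 40.0
```

Emit:
move_arm(rows=[[13,38,0,0.128,1],[13,38,0,0.128,1],[13,38,0,0.128,1],[13,38,0,0.128,1],[13,38,0,0.128,1],[13,38,0,0.128,1],[13,39,0,0.128,1],[13,39,0,0.128,1],[0,0,0,0.128,1],[0,0,0,0.128,1],[0,0,-40,0,1],[0,0,-40,0,1]])

```text
time: 28.5
tool_pos: [0.5898, -0.1345, 0.2546]
tool_rot: [3.14, 0.0, 1.484]
contact_force: [-0.1, -0.5, -2.2]
opening: 0.0119
grip_force: 40.0
```

Emit:
move_arm(rows=[[0,0,-15,0,1],[0,0,0,0,1],[0,0,0,0,1],[0,0,0,0,1]])

```text
time: 28.9
tool_pos: [0.5904, -0.135, 0.2421]
tool_rot: [3.139, 0.001, 1.484]
contact_force: [0.4, -0.4, -0.8]
opening: 0.0119
grip_force: 40.0
```

Emit:
move_arm(rows=[[1,0,-18,0,1],[0,0,-8,0,1],[0,0,-4,0,1],[0,0,-3,0,1],[0,0,0,0,1]])

```text
time: 29.4
tool_pos: [0.5908, -0.1348, 0.2079]
tool_rot: [3.141, 0.0, 1.484]
contact_force: [-0.1, -0.3, -0.7]
opening: 0.0117
grip_force: 40.0
```

Inserted freely (tip ~6 mm in). Lower a bit more and turn clockwise.

Emit:
move_arm(rows=[[0,0,-3,0,1],[0,0,0,-0.1,1],[0,0,0,-0.12,1],[0,0,0,-0.12,1],[0,0,0,-0.12,1],[0,0,0,-0.12,1],[0,0,0,-0.12,1],[0,0,0,-0.12,1],[0,0,0,-0.12,1],[0,0,0,-0.12,1],[0,0,0,-0.12,1],[0,0,0,-0.12,1]])

```text
time: 30.6
tool_pos: [0.5907, -0.1346, 0.2049]
tool_rot: [-3.141, 0.0, 0.179]
contact_force: [-1.8, 1.1, -1.4]
opening: 0.0121
grip_force: 40.0
```

Emit:
move_arm(rows=[[0,0,0,-0.1,1],[0,0,0,-0.08,1],[0,0,0,0,1]])

```text
time: 30.9
tool_pos: [0.5907, -0.1344, 0.2049]
tool_rot: [-3.141, 0.0, 0.003]
contact_force: [-0.8, 1.3, -1.3]
opening: 0.012
grip_force: 40.0
```

```bash
python3 -c "
from h import *
st();print(monitor.observe()['torque'])"
```

```text
t30.9 [ 590.7 -134.4  204.9] [-3.141e+00  0.000e+00  3.000e-03] F [-0.8  1.3 -1.3] open 12.0 g 40.0
[ 0.33746725  0.17530111 -0.00320849]
```

Emit:
move_arm(rows=[[0,0,0,-0.05,1],[0,0,0,0,1]])

```text
time: 31.1
tool_pos: [0.5907, -0.1344, 0.2048]
tool_rot: [-3.141, 0.0, -0.045]
contact_force: [-1.2, 2.1, -0.3]
opening: 0.0117
grip_force: 40.0
```

```bash
python3 -c "
from h import *
st();print(monitor.observe()['torque'])"
```

```text
t31.1 [ 590.7 -134.4  204.8] [-3.141  0.    -0.045] F [-1.2  2.1 -0.3] open 11.7 g 40.0
[0.41563689 0.20810998 0.04598294]
```

Emit:
move_arm(rows=[[0,0,0,-0.04,1],[0,0,0,-0.04,1],[0,0,0,0,1]])

```text
time: 31.4
tool_pos: [0.5907, -0.1344, 0.2048]
tool_rot: [-3.141, 0.0, -0.124]
contact_force: [-1.0, 1.6, -0.9]
opening: 0.0122
grip_force: 40.0
```

```bash
python3 -c "
from h import *
st();print(monitor.observe()['torque'])"
```

```text
t31.4 [ 590.7 -134.4  204.8] [-3.141  0.    -0.124] F [-1.   1.6 -0.9] open 12.2 g 40.0
[0.50209966 0.20403252 0.36657764]
```

Emit:
move_arm(rows=[[0,0,0,-0.03,1],[0,0,0,-0.02,1],[0,0,0,0,1]])

```text
time: 31.7
tool_pos: [0.5907, -0.1345, 0.2048]
tool_rot: [-3.141, 0.0, -0.174]
contact_force: [-0.6, 3.9, 0.5]
opening: 0.0118
grip_force: 40.3
```

```bash
python3 -c "
from h import *
st();print(monitor.observe()['torque'])"
```

```text
t31.7 [ 590.7 -134.5  204.8] [-3.141  0.    -0.174] F [-0.6  3.9  0.5] open 11.8 g 40.3
[0.64320962 0.23840463 0.70244002]
```

Emit:
move_arm(rows=[[0,0,0,0.1,1],[0,0,0,0.14,1],[0,0,20,0,1],[0,0,40,0,1],[0,0,45,0,1],[0,0,28,0,1]])

```text
time: 32.3
tool_pos: [0.5914, -0.1356, 0.3416]
tool_rot: [3.139, -0.005, 0.064]
contact_force: [1.1, -0.5, -0.5]
opening: 0.0115
grip_force: 40.0
```

Emit:
move_arm(rows=[[-13,-38,0,0.03,1],[-13,-38,0,0.03,1],[-13,-38,0,0.03,1],[-13,-38,0,0.03,1],[-13,-38,0,0.01,1],[-13,-38,0,0.01,1],[-13,-38,0,0.002,1],[-14,-40,0,0,1],[0,0,0,0,1],[0,0,0,0,1],[0,0,0,0,1]])

```text
time: 33.4
tool_pos: [0.4861, -0.4403, 0.3379]
tool_rot: [3.141, -0.0, 0.207]
contact_force: [0.2, -0.0, -0.7]
opening: 0.0118
grip_force: 40.0
```

Emit:
move_arm(rows=[[0,0,-35,0,1],[0,0,-45,0,1],[0,0,-35,0,1],[0,0,-15,0,1],[0,0,-10,0,1],[0,0,-7,0,1],[0,0,-2,0,1],[0,0,0,0,1]])

```text
time: 34.2
tool_pos: [0.4861, -0.4407, 0.1895]
tool_rot: [3.14, -0.001, 0.206]
contact_force: [-0.3, -0.9, -0.7]
opening: 0.0119
grip_force: 40.0
```

Emit:
move_arm(rows=[[0,0,0,0,0.5],[0,0,0,0,0],[0,0,0,0,-0.5],[0,0,0,0,-1],[0,0,0,0,-1],[0,0,0,0,-1],[0,0,0,0,-1],[0,0,25,0,-1],[0,0,45,0,-1],[0,0,45,0,-1],[0,0,15,0,-1],[0,0,0,0,-1]])

```text
time: 35.4
tool_pos: [0.4864, -0.4414, 0.3222]
tool_rot: [3.136, -0.003, 0.206]
contact_force: [0.9, 1.0, -0.6]
opening: 0.0915
grip_force: 0.0
```

```bash
cat >> h.py <<'E'
SH=np.array([521.5,-265.7]);SY=.0844
RS=np.array([[np.cos(SY),-np.sin(SY)],[np.sin(SY),np.cos(SY)]])
def sh(x,y): return RS@[x,y]+SH
def prof(xs,ys,z):
    im=cv2.cvtColor(np.ascontiguousarray(vision.read_camera("top")),cv2.COLOR_RGB2HSV).astype(np.float32)
    for y in ys:
        v=[]
        for x in xs:
            u=px("top",(*sh(x,y),z)); v.append(cv2.getRectSubPix(np.ascontiguousarray(im[:,:,1]),(1,1),tuple(map(float,u)))[0,0])
        print(y,np.round(v).astype(int))
E
python3 - <<'E'
from h import *
prof([-20,0,20],range(150,260,4),45)
E
```

```text
150 [27 37 41]
154 [41 34 52]
158 [11  6 10]
162 [5 5 5]
166 [40 39 40]
170 [132 129 130]
174 [155 154 154]
178 [154 154 154]
182 [154 154 154]
186 [156 153 152]
190 [153 151 153]
194 [153 153 154]
198 [155 156 156]
202 [156 156 156]
206 [156 155 156]
210 [158 155 157]
214 [155 153 154]
218 [151 147 151]
222 [157 153 157]
226 [155 156 154]
230 [108 103 103]
234 [31 27 25]
238 [31 21 29]
242 [105  91 103]
246 [157 153 158]
250 [158 158 158]
254 [157 157 159]
258 [159 157 159]
```

Emit:
move_arm(rows=[[2,39,0,0.145,1],[2,39,0,0.145,1],[2,39,0,0.145,1],[2,39,0,0.145,1],[2,39,0,0.145,1],[2,39,0,0.145,1],[2,39,0,0.145,1],[2,38,0,0.145,1],[1,38,0,0.145,1],[1,38,0,0.145,1],[0,0,0,0,1],[0,0,0,0,1]])

```text
time: 36.65
tool_pos: [0.5031, -0.0531, 0.3171]
tool_rot: [-3.139, -0.001, 1.656]
contact_force: [0.0, 0.2, 0.3]
opening: 0.0019
grip_force: 0.0
```

Emit:
move_arm(rows=[[0,0,-45,0,1],[0,0,-45,0,1],[0,0,-45,0,1],[0,0,-45,0,1],[0,0,-45,0,1],[0,0,-35,0,1],[0,0,-20,0,1],[0,0,-7,0,1],[0,0,0,0,1]])

```text
time: 37.55
tool_pos: [0.5029, -0.0546, 0.0306]
tool_rot: [-3.139, -0.001, 1.654]
contact_force: [-0.9, -0.3, -0.3]
opening: 0.0002
grip_force: 0.0
```

Emit:
move_arm(rows=[[-0.5,8,0,0,1],[-0.5,6,0,0,1],[-1,8,0,0,1],[-1,10,0,0,1],[-1,12,0,0,1],[-1,12,0,0,1],[-1,12,0,0,1],[-1,12,0,0,1],[-1,12,0,0,1],[-1,12,0,0,1],[-1,12,0,0,1],[-1,12,0,0,1]])

```text
time: 38.75
tool_pos: [0.4922, 0.0752, 0.0316]
tool_rot: [-3.141, -0.0, 1.656]
contact_force: [0.2, -1.7, 2.5]
opening: 0.0002
grip_force: 1.1
```

Emit:
move_arm(rows=[[-1,12,0,0,1],[-1,12,0,0,1],[-1,12,0,0,1],[-1,12,0,0,1],[-1,10,0,0,1],[0,6,0,0,1],[-1,4,0,0,1],[0,0,0,0,1]])

```text
time: 39.55
tool_pos: [0.4872, 0.1419, 0.0317]
tool_rot: [3.141, 0.001, 1.657]
contact_force: [1.3, -4.3, -1.0]
opening: 0.0002
grip_force: 2.1
```

Emit:
move_arm(rows=[[0,2,0,0,1],[0,2,0,0,1],[0,0,0,0,1]])

```text
time: 39.85
tool_pos: [0.4872, 0.1422, 0.0317]
tool_rot: [-3.141, 0.006, 1.657]
contact_force: [1.6, -24.0, 1.5]
opening: 0.0006
grip_force: 12.0
```

Emit:
move_arm(rows=[[0,-12,0,0,1],[0,0,40,0,1],[0,0,45,0,1],[0,0,45,0,0],[0,0,45,0,-1],[0,0,40,0,-1],[-12,-48,10,0,-1],[-12,-48,0,0,-1],[-12,-48,0,0,-1],[-12,-48,0,0,-1],[-12,-48,0,0,-1],[-12,-48,0,0,-1]])

```text
time: 41.05
tool_pos: [0.4143, -0.155, 0.257]
tool_rot: [3.14, 0.0, 1.656]
contact_force: [-0.2, 0.5, 0.3]
opening: 0.0678
grip_force: 0.0
```

Run:
```python
from h import *
st()
im=vision.read_camera("top");cv2.imwrite("pics/raw.png",im[:,:,::-1])
a=im[150:260,60:280,::-1]
cv2.imwrite("pics/tray.png",cv2.resize(a,(792,396),interpolation=cv2.INTER_CUBIC))
print("flask top",w("top",318*.64,140*.64,228),"base",w("top",330*.64,185*.64,0))
```

```text
t41.0 [ 414.3 -155.   257. ] [3.14  0.    1.656] F [-0.2  0.5  0.3] open 67.8 g 0.0
flask top [766.94872043  76.33114933 228.        ] base [780.76050442  81.40614064   0.        ]
```

View pics/tray.png

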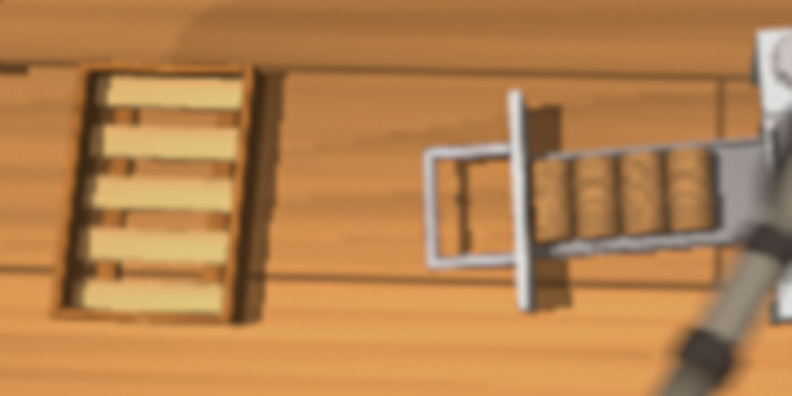

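Run:
```python
from h import *
f=lambda x,y,z:w("top",60+x/3.6-.5,150+y/3.6-.5,z)[:2]
for p in((552,198),(596,197),(641,192),(690,188)):print("roll",f(*p,55).round(1))
print("bar",f(428,208,45),"pred",sh(0,426),"roll pred",sh(0,329))
g=[66,22,-22,-66];rows=[116,167,219,271]
A=[(x,67) for x in g]+[(x,-67) for x in g]
B=[f(a,b,14) for a,b in zip((104,97,91,84),rows)]+[f(a,b-9,38) for a,b in zip((240,236,232,229),rows)]
y,R,t=fit(A,B)
y2,R2,t2=fit([(108,75),(108,-75),(-108,-75),(-108,75)],[f(83,66,38),f(255,68,38),f(238,322,38),f(55,318,38)])
for x in g:print("slot",x,(R@[x,0]+t).round(1),(R2@[x,0]+t2).round(1))
```

```text
roll [494.7  58.2]
roll [496.3  22.9]
roll [501.2 -13.2]
roll [505.3 -52.5]
bar [485.58016679 159.77266655] pred [485.58827082 158.78362478] roll pred [493.7653547   62.12890271]
yaw 0.0339 t [499.3 387. ] res [[0.8, 6.5], [1.1, 3.7], [1.6, 1.9], [1.4, -1.0], [0.0, -1.4], [-0.8, -2.5], [-1.4, -3.5], [-2.7, -3.8]]
yaw 0.0085 t [495.  386.6] res [[2.4, 1.4], [2.5, -1.4], [-2.4, 0.7], [-2.6, -0.6]]
slot 66 [565.2 389.2] [561.  387.2]
slot 22 [521.3 387.7] [517.  386.8]
slot -22 [477.3 386.2] [473.  386.4]
slot -66 [433.3 384.8] [429.  386.1]
```

Emit:
move_arm(rows=[[13,36,0,0,-1],[13,36,0,0,-1],[13,36,0,0,-1],[13,36,0,0,-1],[13,36,0,0,-1],[14,36,-30,0,-1],[0,0,-45,0,-1],[0,0,-45,0,-1],[0,0,-30,0,-1],[0,0,0,0,-1],[0,0,0,0,-1]], newtons=20)

```text
time: 42.2
tool_pos: [0.4944, 0.0629, 0.1073]
tool_rot: [3.141, -0.0, 1.656]
contact_force: [0.7, 0.2, 1.4]
opening: 0.0922
grip_force: 0.0
```

Emit:
move_arm(rows=[[0,-2,-40,0,-1],[0,0,-24,0,-1],[0,0,-10,0,-1],[0,0,0,0,-1],[0,0,0,0,0],[0,0,0,0,1],[0,0,0,0,1],[0,0,0,0,1],[0,0,0,0,1]])

```text
time: 43.1
tool_pos: [0.4943, 0.0607, 0.0334]
tool_rot: [3.14, 0.0, 1.656]
contact_force: [-0.5, 0.8, 6.3]
opening: 0.0658
grip_force: 20.0
```

Emit:
move_arm(rows=[[0,0,15,0,1],[0,0,40,0,1],[0,0,35,0.1,1],[8,40,0,0.14,1],[8,40,0,0.14,1],[8,40,0,0.14,1],[9,41,0,0.14,1],[9,41,0,0.14,1],[9,41,0,0.14,1],[9,42,0,0.14,1],[9,42,0,0.14,1],[0,0,0,0.14,1]])

```text
time: 44.3
tool_pos: [0.5623, 0.3928, 0.1215]
tool_rot: [3.14, -0.0, 3.026]
contact_force: [0.6, -1.2, -0.7]
opening: 0.0659
grip_force: 20.0
```

Emit:
move_arm(rows=[[0,0,0,0.14,1],[0,0,0,0,1],[0,0,0,0,1]])

```text
time: 44.6
tool_pos: [0.5627, 0.3875, 0.1223]
tool_rot: [-3.141, -0.001, -3.131]
contact_force: [0.3, 0.2, -1.5]
opening: 0.0659
grip_force: 20.0
```

Run:
```python
from h import *
st()
a=vision.read_camera("scene")[140:230,300:420,::-1]
cv2.imwrite("pics/feed.png",cv2.resize(a,(800,600),interpolation=cv2.INTER_CUBIC))
c=lambda p:((px("scene",p)+.5-[300,140])*600/90).round(0)
R=np.array([[np.cos(.015),-np.sin(.015)],[np.sin(.015),np.cos(.015)]])
for q in((108,75),(108,-75),(-108,-75),(-108,75)): print(q,c((*(R@q+[497,387]),38)))
```

```text
t44.6 [562.7 387.5 122.3] [-3.141e+00 -1.000e-03 -3.131e+00] F [ 0.3  0.2 -1.5] open 65.9 g 20.0
(108, 75) [706. 483.]
(108, -75) [432. 506.]
(-108, -75) [328. 201.]
(-108, 75) [579. 184.]
```

View pics/feed.png

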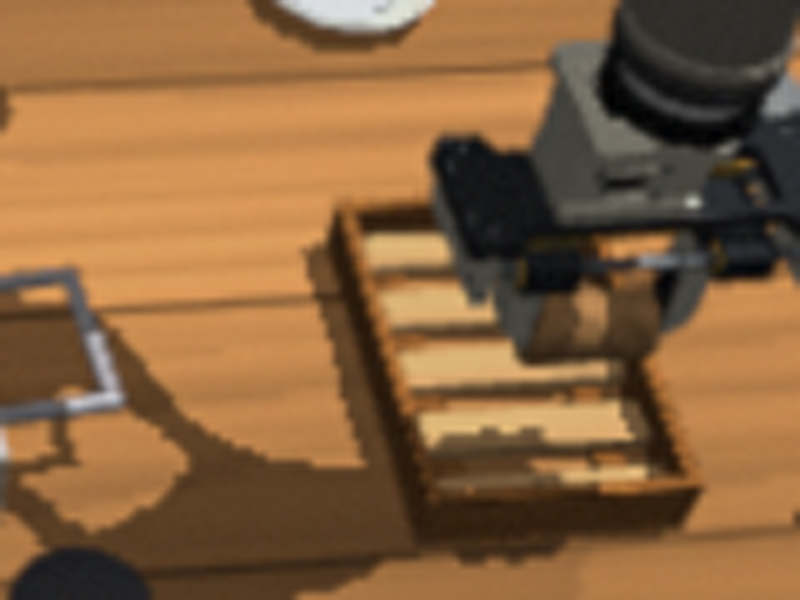

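Emit:
move_arm(rows=[[0,0,-40,0,1],[0,0,-35,0,1],[0,0,-10,0,1],[0,0,-5,0,1],[0,0,-2,0,1],[0,0,0,0,1]])

```text
time: 45.25
tool_pos: [0.5638, 0.3881, 0.0323]
tool_rot: [3.14, 0.002, -3.128]
contact_force: [0.2, -0.5, -0.4]
opening: 0.0657
grip_force: 20.0
```

Emit:
move_arm(rows=[[0,0,-2,0,1],[0,0,-1,0,1],[0,0,0,0,1]])

```text
time: 45.55
tool_pos: [0.5637, 0.3882, 0.0295]
tool_rot: [3.14, 0.003, -3.127]
contact_force: [-0.3, -0.3, 4.9]
opening: 0.0658
grip_force: 20.0
```

Emit:
move_arm(rows=[[0,0,0,0,-0.75],[0,0,0,0,-0.75],[0,0,0,0,-0.75],[0,0,20,0,-0.75],[0,0,40,0,-0.75],[0,0,30,-0.1,-1],[-8,-40,0,-0.14,-1],[-8,-40,0,-0.14,-1],[-8,-40,0,-0.14,-1],[-9,-41,0,-0.14,-1],[-9,-41,0,-0.14,-1],[-9,-41,0,-0.14,-1]])

```text
time: 46.75
tool_pos: [0.5112, 0.1432, 0.1177]
tool_rot: [3.141, 0.0, 2.21]
contact_force: [0.4, -1.0, 0.3]
opening: 0.0919
grip_force: 0.0
```

Emit:
move_arm(rows=[[-9,-42,0,-0.14,-1],[-9,-42,0,-0.14,-1],[0,0,-10,-0.14,-1],[0,0,0,-0.14,-1],[0,0,0,0,-1],[0,0,0,0,-1]])

```text
time: 47.35
tool_pos: [0.494, 0.0608, 0.1077]
tool_rot: [3.141, 0.0, 1.66]
contact_force: [0.6, -0.5, 0.4]
opening: 0.0918
grip_force: 0.0
```

Run:
```python
from h import *
st()
im=vision.read_camera("scene");cv2.imwrite("pics/s_after1.png",im[:,:,::-1])
# brown roll mask ends in tray: saturation profile along the feeder, roll visible?
hsv=cv2.cvtColor(np.ascontiguousarray(im),cv2.COLOR_RGB2HSV)
for y in (362,380,395,410):
    print(y,[im[tuple(px("scene",(x,y,z)).round().astype(int)[::-1])].tolist() for x,z in((431,14),(475,14),(519,14),(563,50))])
```

```text
t47.4 [494.   60.8 107.7] [3.141 0.    1.66 ] F [ 0.6 -0.5  0.4] open 91.8 g 0.0
362 [[102, 71, 43], [102, 71, 42], [97, 68, 38], [164, 120, 74]]
380 [[101, 70, 40], [101, 68, 41], [100, 69, 41], [176, 129, 81]]
395 [[100, 70, 40], [85, 61, 37], [95, 66, 36], [173, 127, 78]]
410 [[87, 62, 37], [98, 69, 41], [82, 57, 33], [169, 125, 78]]
```

Emit:
move_arm(rows=[[0,0,-40,0,-1],[0,0,-24,0,-1],[0,0,-10,0,-1],[0,0,0,0,-1],[0,0,0,0,0],[0,0,0,0,1],[0,0,0,0,1],[0,0,0,0,1],[0,0,0,0,1]])

```text
time: 48.3
tool_pos: [0.4943, 0.0607, 0.0344]
tool_rot: [3.14, 0.0, 1.656]
contact_force: [-1.7, 1.2, 4.9]
opening: 0.0657
grip_force: 20.0
```

Emit:
move_arm(rows=[[0,0,15,0,1],[0,0,40,0,1],[0,0,35,0.1,1],[3,40,0,0.14,1],[3,40,0,0.14,1],[3,40,0,0.14,1],[3,41,0,0.14,1],[3,41,0,0.14,1],[3,41,0,0.14,1],[3,42,0,0.14,1],[4,42,0,0.14,1],[0,0,0,0.14,1]])

```text
time: 49.5
tool_pos: [0.5181, 0.3926, 0.123]
tool_rot: [3.139, 0.0, 3.026]
contact_force: [0.6, -0.7, -1.5]
opening: 0.0657
grip_force: 20.0
```

Emit:
move_arm(rows=[[0,0,0,0.14,1],[0,0,0,0,1],[0,0,0,0,1]])

```text
time: 49.8
tool_pos: [0.5187, 0.3875, 0.1234]
tool_rot: [-3.141, -0.0, -3.131]
contact_force: [0.5, -0.2, -0.6]
opening: 0.0655
grip_force: 20.0
```

```bash
cat >> h.py <<'E'
def chk():
    im=vision.read_camera("scene")
    for y in (362,380,395,410):
        print(y,[im[tuple(px("scene",(x,y,z)).round().astype(int)[::-1])].tolist() for x,z in((431,14),(453,14),(475,14),(497,14),(519,14),(541,14),(563,50))])
E
python3 -c "
from h import *
chk()"
```

```text
362 [[103, 72, 42], [219, 178, 117], [103, 71, 41], [147, 118, 77], [92, 65, 38], [48, 35, 22], [84, 62, 38]]
380 [[102, 71, 42], [219, 178, 118], [102, 69, 41], [217, 175, 116], [93, 64, 38], [163, 120, 75], [87, 63, 39]]
395 [[102, 72, 46], [218, 176, 115], [86, 63, 37], [173, 139, 90], [96, 67, 36], [99, 72, 45], [87, 64, 39]]
410 [[59, 56, 51], [189, 151, 100], [99, 69, 40], [218, 176, 116], [84, 60, 37], [88, 65, 40], [83, 60, 37]]
```

Emit:
move_arm(rows=[[0,0,-40,0,1],[0,0,-35,0,1],[0,0,-10,0,1],[0,0,-5,0,1],[0,0,-2,0,1],[0,0,-1,0,1],[0,0,0,0,1]])

```text
time: 50.55
tool_pos: [0.5196, 0.3881, 0.0321]
tool_rot: [3.14, 0.002, -3.128]
contact_force: [0.4, 0.7, -1.0]
opening: 0.0656
grip_force: 20.0
```

Gaps/slats are where expected. Release after touching down, and return.

Emit:
move_arm(rows=[[0,0,-2,0,1],[0,0,-1,0,1],[0,0,0,0,1]])

```text
time: 50.85
tool_pos: [0.5198, 0.3882, 0.0303]
tool_rot: [3.14, 0.003, -3.127]
contact_force: [-1.9, -2.0, 10.9]
opening: 0.0661
grip_force: 20.0
```

Emit:
move_arm(rows=[[0,0,0,0,-0.75],[0,0,0,0,-0.75],[0,0,0,0,-0.75],[0,0,20,0,-0.75],[0,0,40,0,-0.75],[0,0,30,-0.1,-1],[-3,-40,0,-0.14,-1],[-3,-40,0,-0.14,-1],[-3,-40,0,-0.14,-1],[-3,-41,0,-0.14,-1],[-3,-41,0,-0.14,-1],[-3,-41,0,-0.14,-1]])

```text
time: 52.05
tool_pos: [0.5005, 0.1432, 0.1176]
tool_rot: [3.141, 0.0, 2.21]
contact_force: [2.1, -0.7, 0.1]
opening: 0.0918
grip_force: 0.0
```

Emit:
move_arm(rows=[[-3,-42,0,-0.14,-1],[-4,-42,0,-0.14,-1],[0,0,-11,-0.14,-1],[0,0,0,-0.14,-1],[0,0,0,0,-1],[0,0,0,0,-1]])

```text
time: 52.65
tool_pos: [0.4939, 0.0608, 0.1067]
tool_rot: [3.141, 0.0, 1.66]
contact_force: [0.1, -0.3, 1.3]
opening: 0.0918
grip_force: 0.0
```

Emit:
move_arm(rows=[[0,0,-40,0,-1],[0,0,-24,0,-1],[0,0,-10,0,-1],[0,0,0,0,-1],[0,0,0,0,0],[0,0,0,0,1],[0,0,0,0,1],[0,0,0,0,1],[0,0,0,0,1]])

```text
time: 53.55
tool_pos: [0.4943, 0.0607, 0.0334]
tool_rot: [3.14, 0.0, 1.656]
contact_force: [-0.5, 0.5, 5.5]
opening: 0.0664
grip_force: 20.0
```

Emit:
move_arm(rows=[[0,0,15,0,1],[0,0,40,0,1],[0,0,35,0.1,1],[-2,40,0,0.14,1],[-2,40,0,0.14,1],[-2,40,0,0.14,1],[-2,41,0,0.14,1],[-3,41,0,0.14,1],[-3,41,0,0.14,1],[-3,42,0,0.14,1],[-3,41,0,0.14,1],[0,0,0,0.14,1]])

```text
time: 54.75
tool_pos: [0.4726, 0.3913, 0.1223]
tool_rot: [3.14, 0.0, 3.026]
contact_force: [0.4, 0.5, -0.9]
opening: 0.0661
grip_force: 20.0
```

Emit:
move_arm(rows=[[0,0,0,0.14,1],[0,0,0,0,1],[0,0,0,0,1]])

```text
time: 55.05
tool_pos: [0.4737, 0.3865, 0.1225]
tool_rot: [-3.141, -0.0, -3.131]
contact_force: [-1.5, -0.2, -0.8]
opening: 0.0656
grip_force: 20.0
```

```bash
python3 -c "
from h import *
chk()"
```

```text
362 [[102, 70, 42], [216, 177, 116], [96, 67, 40], [48, 35, 22], [65, 48, 29], [50, 38, 25], [166, 122, 76]]
380 [[101, 70, 41], [213, 174, 114], [96, 67, 39], [158, 115, 73], [76, 57, 36], [168, 124, 76], [179, 130, 83]]
395 [[99, 69, 41], [169, 134, 88], [87, 63, 38], [160, 116, 73], [77, 54, 34], [185, 136, 84], [175, 129, 81]]
410 [[88, 63, 39], [217, 173, 115], [95, 67, 40], [81, 59, 36], [96, 70, 43], [172, 126, 78], [171, 125, 78]]
```

Emit:
move_arm(rows=[[0,0,-40,0,1],[0,0,-35,0,1],[0,0,-10,0,1],[0,0,-5,0,1],[0,0,-2,0,1],[0,0,-1,0,1],[0,0,-1,0,1],[0,0,0,0,1]])

```text
time: 55.9
tool_pos: [0.4743, 0.3869, 0.0295]
tool_rot: [3.141, 0.001, -3.128]
contact_force: [-0.3, 0.0, -0.8]
opening: 0.0659
grip_force: 20.0
```

Emit:
move_arm(rows=[[0,0,0,0,-0.75],[0,0,0,0,-0.75],[0,0,0,0,-0.75],[0,0,20,0,-0.75],[0,0,40,0,-0.75],[0,0,31,-0.1,-1],[2,-40,0,-0.14,-1],[2,-40,0,-0.14,-1],[2,-40,0,-0.14,-1],[2,-41,0,-0.14,-1],[3,-41,0,-0.14,-1],[3,-41,0,-0.14,-1]])

```text
time: 57.1
tool_pos: [0.4878, 0.1422, 0.1199]
tool_rot: [3.141, 0.0, 2.21]
contact_force: [1.5, -0.1, 0.4]
opening: 0.0918
grip_force: 0.0
```

Emit:
move_arm(rows=[[3,-42,0,-0.14,-1],[3,-41,0,-0.14,-1],[0,0,-13,-0.14,-1],[0,0,0,-0.14,-1],[0,0,0,0,-1],[0,0,0,0,-1]])

```text
time: 57.7
tool_pos: [0.494, 0.0608, 0.1069]
tool_rot: [3.141, 0.0, 1.66]
contact_force: [-0.2, -0.1, 0.1]
opening: 0.0917
grip_force: 0.0
```

Emit:
move_arm(rows=[[0,0,-40,0,-1],[0,0,-24,0,-1],[0,0,-10,0,-1],[0,0,0,0,-1],[0,0,0,0,0],[0,0,0,0,1],[0,0,0,0,1],[0,0,0,0,1],[0,0,0,0,1]])

```text
time: 58.6
tool_pos: [0.4943, 0.0607, 0.0334]
tool_rot: [3.14, 0.0, 1.656]
contact_force: [-0.9, -0.4, 6.2]
opening: 0.0659
grip_force: 20.0
```

Fourth → slot x=431 (shift −63, +325).

Emit:
move_arm(rows=[[0,0,15,0,1],[0,0,40,0,1],[0,0,35,0.1,1],[-8,40,0,0.14,1],[-8,40,0,0.14,1],[-8,40,0,0.14,1],[-8,41,0,0.14,1],[-8,41,0,0.14,1],[-8,41,0,0.14,1],[-8,41,0,0.14,1],[-7,41,0,0.14,1],[0,0,0,0.14,1]])

```text
time: 59.8
tool_pos: [0.4293, 0.3901, 0.1224]
tool_rot: [3.14, 0.0, 3.026]
contact_force: [0.5, -0.5, -0.6]
opening: 0.0658
grip_force: 20.0
```

Emit:
move_arm(rows=[[0,0,0,0.14,1],[0,0,0,0,1],[0,0,0,0,1]])

```text
time: 60.1
tool_pos: [0.4308, 0.3855, 0.1225]
tool_rot: [-3.141, -0.0, -3.131]
contact_force: [-0.3, 0.3, -1.2]
opening: 0.0659
grip_force: 20.0
```

```bash
python3 -c "
from h import *
chk()"
```

```text
362 [[95, 66, 39], [53, 37, 25], [59, 43, 28], [51, 38, 25], [65, 48, 28], [50, 37, 23], [166, 121, 75]]
380 [[98, 70, 40], [131, 96, 59], [71, 53, 31], [171, 125, 79], [75, 54, 35], [167, 123, 76], [178, 130, 82]]
395 [[89, 62, 36], [139, 101, 63], [96, 69, 44], [177, 130, 82], [79, 57, 36], [185, 135, 84], [176, 129, 81]]
410 [[88, 63, 39], [89, 65, 40], [83, 62, 37], [147, 107, 67], [95, 69, 42], [170, 125, 77], [170, 125, 79]]
```

Emit:
move_arm(rows=[[0,0,-40,0,1],[0,0,-35,0,1],[0,0,-10,0,1],[0,0,-5,0,1],[0,0,-2,0,1],[0,0,-1,0,1],[0,0,-1,0,1],[0,0,0,0,1]])

```text
time: 60.95
tool_pos: [0.4312, 0.386, 0.0295]
tool_rot: [3.141, 0.001, -3.128]
contact_force: [0.4, -0.0, -0.2]
opening: 0.0657
grip_force: 20.0
```

Emit:
move_arm(rows=[[0,0,0,0,-0.75],[0,0,0,0,-0.75],[0,0,0,0,-0.75],[0,0,20,0,-0.75],[0,0,40,0,-0.75],[0,0,31,-0.1,-1],[5,-19,0,-0.14,1],[5,-19,0,-0.14,1],[5,-19,0,-0.14,1],[5,-19,0,-0.14,1],[5,-19,0,-0.14,1],[5,-19,0,-0.14,1]])

```text
time: 62.15
tool_pos: [0.461, 0.2709, 0.1198]
tool_rot: [3.141, 0.0, 2.21]
contact_force: [-0.1, -0.6, 0.3]
opening: 0.0451
grip_force: 0.0
```

Emit:
move_arm(rows=[[5,-19,0,-0.14,1],[5,-19,0,-0.14,1],[6,-19,0,-0.14,1],[6,-20,0,-0.14,1],[0,0,-40,0,1],[0,0,-40,0,1],[0,0,-7,0,1],[0,0,0,0,1]])

```text
time: 62.95
tool_pos: [0.4822, 0.1946, 0.032]
tool_rot: [-3.139, 0.0, 1.656]
contact_force: [-0.1, 0.3, 1.6]
opening: 0.0001
grip_force: 0.0
```

```bash
python3 -c "
from h import *
st();im=vision.read_camera('scene')
for z in (14,45):
  for y in (340,365,387,408): print(z,y,[im[tuple(px('scene',(x,y,z)).round().astype(int)[::-1])].tolist() for x in(431,453,475,497,519,541,563)])
print(sh(0,250.5))"
```

```text
t63.0 [482.2 194.6  32. ] [-3.139  0.     1.656] F [-0.1  0.3  1.6] open 0.1 g 0.0
14 340 [[73, 50, 29], [208, 168, 111], [72, 48, 27], [221, 180, 119], [72, 44, 22], [220, 182, 118], [74, 46, 24]]
14 365 [[71, 51, 32], [111, 82, 50], [76, 55, 35], [68, 50, 30], [66, 48, 29], [54, 38, 25], [77, 55, 34]]
14 387 [[76, 56, 34], [154, 113, 72], [73, 53, 32], [178, 129, 81], [75, 55, 34], [172, 126, 77], [92, 67, 42]]
14 408 [[89, 65, 42], [163, 120, 75], [76, 54, 34], [150, 111, 69], [98, 72, 46], [174, 128, 80], [96, 70, 44]]
45 340 [[220, 180, 119], [50, 37, 23], [122, 96, 63], [52, 39, 24], [121, 94, 61], [72, 51, 31], [212, 173, 114]]
45 365 [[161, 118, 74], [101, 74, 46], [174, 128, 80], [91, 67, 42], [163, 120, 75], [102, 74, 46], [168, 122, 77]]
45 387 [[183, 132, 83], [93, 68, 43], [167, 124, 78], [97, 70, 44], [184, 135, 85], [93, 68, 42], [181, 133, 82]]
45 408 [[180, 133, 85], [117, 84, 54], [155, 114, 72], [110, 80, 51], [176, 130, 81], [90, 65, 40], [169, 124, 77]]
[500.38289165 -16.09167134]
```

Emit:
move_arm(rows=[[1,-14,0,0,1],[2,-16,0,0,1],[1,-17,0,0,1],[2,-17,0,0,1],[1,-17,0,0,1],[2,-17,0,0,1],[1,-17,0,0,1],[2,-17,0,0,1],[1,-17,0,0,1],[2,-17,0,0,1],[1,-17,0,0,1],[1,-10,0,0,1]])

```text
time: 64.2
tool_pos: [0.501, 0.0001, 0.0345]
tool_rot: [3.138, 0.001, 1.655]
contact_force: [0.8, 2.2, 1.0]
opening: 0.0001
grip_force: 1.0
```

Emit:
move_arm(rows=[[1,-6,0,0,1],[0,-4,0,0,1],[0,-3,0,0,1],[0,0,0,0,1]])

```text
time: 64.6
tool_pos: [0.5007, -0.0114, 0.0327]
tool_rot: [-3.142, 0.0, 1.656]
contact_force: [-1.0, -1.0, -0.6]
opening: 0.0004
grip_force: 0.0
```

Emit:
move_arm(rows=[[0,-3,0,0,1],[0,-2,0,0,1],[0,0,0,0,1]])

```text
time: 64.9
tool_pos: [0.5009, -0.0158, 0.0326]
tool_rot: [3.141, -0.001, 1.656]
contact_force: [1.1, 3.7, 1.4]
opening: 0.0006
grip_force: 2.1
```

Emit:
move_arm(rows=[[0,-2,0,0,1],[0,-1,0,0,1],[0,0,0,0,1]])

```text
time: 65.2
tool_pos: [0.5009, -0.016, 0.0326]
tool_rot: [3.141, -0.004, 1.655]
contact_force: [2.9, 21.0, 2.2]
opening: 0.0006
grip_force: 9.7
```

Emit:
move_arm(rows=[[0,20,0,0,1],[0,30,20,0,1],[0,0,45,0,1],[0,0,45,0,1],[0,0,45,0,1],[0,0,45,0,1],[-15,10,30,0,1],[-20,20,0,0,1],[0,0,0,0,1]])

```text
time: 66.1
tool_pos: [0.4641, 0.0619, 0.2637]
tool_rot: [3.141, -0.0, 1.657]
contact_force: [0.2, -0.5, 0.4]
opening: 0.0004
grip_force: 0.0
```

Run:
```python
from h import *
st()
im=vision.read_camera("top")
def d(f,y0,y1,x0,x1,sc):
    a=cv2.imread(f)[0:400,0:400]; b=cv2.resize(im[y0:y1,x0:x1,::-1],(400,400),interpolation=cv2.INTER_CUBIC)
    return cv2.absdiff(a,b).mean(), (cv2.absdiff(a,b).max(2)>60).mean()
print("key diff",d("pics/key.png",180,228,378,426,0))
a=cv2.imread("pics/lock.png")[:, :400];b=cv2.resize(im[150:182,268:300,::-1],(400,400),interpolation=cv2.INTER_CUBIC)
print("lock diff",cv2.absdiff(a,b).mean())
prof([0],range(226,250,4),45)
```

```text
t66.1 [464.1  61.9 263.7] [ 3.141 -0.     1.657] F [ 0.2 -0.5  0.4] open 0.4 g 0.0
key diff (np.float64(4.751489583333333), np.float64(0.0273125))
lock diff 11.299633333333333
226 [149]
230 [100]
234 [40]
238 [89]
242 [149]
246 [157]
```

```bash
python3 -c "
from h import *
print(workorder.hand_in())"
```

```text
the job is handed in; nothing more can be done
None
```

I handed the job in at about 66 s: the gate is shut and locked, all four rolls are in the feeder, the tray is pushed home, and the key stands in its block (put back right after locking, before the tray work, to free the gripper); the first push of the tray peaked at about 113 N, just under the 120 N wrist limit.

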